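# Lock an engraved block in the proof press bed with the lift-gate lever

## Robot

A 6-joint arm with a two-finger parallel gripper is mounted at the origin on the work surface. World frame = base frame: x ahead of the robot, y to its left, z up, the work surface at z = 0. Lengths are in mm, angles in rad, forces in N, time in s.
With the tool pointing down it reaches from about 400 to 925 mm from the base axis. Payload 12.5 kg.
Tool frame: the origin (TCP) lies at the very end of the fingers, on their centre line; the grasp point (between the pads) lies 19 mm behind it; z points along the fingers, x is the direction in which the jaws open and shut, and the axes are right-handed (so a half turn about z gives the same grasp; the last joint's range is limited). The gripper opens to 95 mm and grips with 3 to 60 N. Pads are 20 mm wide; open, the fingers measure 119 mm over their backs; the gripper's body (75 mm by 180 mm) begins 59 mm behind the grasp point.
Start: joints at [-1.24, 0.491, 1.559, -0, 1.092, -0.106], TCP at [264.426, -566.327, 214.661] pointing down, gripper open.
Joint ranges: [-3.1, 3.1], [-0.84, 2.19], [0.05, 2.79], [-1.13, 4.28], [0.06, 2.93], [-2.69, 2.69]. Speed limits (rad/s): [2.22, 2.22, 2.79, 3.14, 3.14, 3.14].

## Interface

Orientations are given as [roll, pitch, yaw] about the fixed x, y, z axes, in that order (R = Rz(yaw) Ry(pitch) Rx(roll)).
In Python, from cell import env gives the robot as it stands.
- The arm moves only by the tool arm_command, never from a script. Its argument "motion" is one flat list of numbers, 7 for each row, row after row: the opening, from -1 (shut) to 1 (fully open), then the shift along the tool's x, y, z in mm, then the turn, a rotation vector about the tool's x, y, z in degrees. In form: [fingers, dx, dy, dz, rx, ry, rz, fingers, dx, dy, dz, rx, ry, rz, ...]. A call has 1 to 20 rows; each row is the pose to reach, as a shift and turn from the pose commanded when the call began, along the tool's axes at that moment; what a row does not reach only later rows make up. A row lasts 1/10 s, in which the tool goes at most 50 mm and 8.59 degrees, less where a joint would pass 70% of its speed; a pose out of reach is approached as far as the arm can. A call with a gripper value outside its range is refused whole. The fingers move at their own pace and stop on an object; the grip force is fixed at half the most. Time passes only in rows, so rows that repeat a pose let the fingers close. It gives the time, the measured TCP pose, the force and the opening at its end, in the units of the state.
- env.state(): the state, without advancing time (a new reading comes with each control period).
- env.read_camera(name): name is "scene" or "side" or "wrist"; returns (picture, depth): 480x640x3 uint8, red, green, blue; 480x640 float32, mm along the optical axis (not along the pixel's ray), 0 where there is no reading.
- env.calibration(name): a dict with "fx", "fy", "cx", "cy" (pixels), "cam_to_world" (4x4, takes a point from camera to world coordinates). Camera axes: x right, y down, z forward; pixel columns grow to the right and rows downward; lengths in mm; the calibration is good to about 2 mm. The wrist camera is an equidistant fisheye: a pixel r from the principal point sees the ray r / f radians off the axis. A picture is of the moment at which its call begins: read the wrist's pose just before it. calibration takes no time and is no camera call; for the wrist camera it gives the pose at the moment of the call.
- env.job_done(): hands the job in, once; it reports no verdict.
Trained networks look in the newest picture that a camera, given by its name, has taken for a name from the list of things; names that differ only in an ending like _2 or _b are one class to them, and where a whole thing is asked for, a point or a joint stands for the part that bears it (a point fixed in the world has none). Each returns a list of dicts, best first, with "confidence" (0 to 1); they miss things now and then, are a little off and sometimes report something else, mostly with a low value. They report only what shows in the picture. A call takes as long as a camera call. They do not tell look-alikes from the thing itself.
- env.recognise(camera, label): "location" ([column, row] in pixels, amid what is visible of it).
- env.silhouettes(camera, label): "region" (480x640 bool, what is visible of it) and "location" ([column, row] in pixels, amid what is visible of it).
- env.spot_point(camera, label): "location" ([column, row] in pixels: a listed point, or the origin of a listed thing).
The state is a dict: "t": time; "joints": joint angles; "qvel": joint speeds; "tau": joint torques, N m; "eef_pos": TCP position; "tcp_rot": TCP orientation; "ft_force": force on the tool from outside, world axes, zero at the start; "moment": the same for the moment, N m; "opening": opening from 0.0 (shut) to 1.0 (fully open).
Only numpy, scipy, OpenCV 4.12 (cv2) and the standard library are available. Lean on these libraries where they do the work, as an engineer would, in place of code of your own. Each camera call takes 0.05 s, during which the arm holds its last target.

## Task

Get the shorter, blue-faced engraved block ready to print: lay it face up, flat and square inside the yellow outline on the press bed, between the fence and the open brass jaw, and let go of it. Then lift the red lever out of the open bay of its gate, carry it over both narrow teeth, and let it drop fully into the last notch (the one before the wide tooth), so that the jaw clamps the block against the fence. Leave the longer block, the ink tin and the brayer where they are.

Things in the scene. Friction and masses are not known exactly. Their poses are not given: they have to be found in the camera images.
- press_bed: dark lock-up bed fixed to the table, plate 150 (x) x 290 (y) x 20 mm. Origin on the table; own axes x, y (yaw varies). Along y: steel fence (100 mm wide, top at 38 mm, inner face y = -100 mm), seat, brass jaw, green housing (y 60 to 115 mm, top 40 mm) with the lever's pivot and, towards +x, a green quadrant plate (top 40 mm) with the teeth. Nothing stands at the x sides of the seat.
- seat (a point): centre of the yellow outline (about 66 x 106 mm inside) on the bed surface, 20 mm above the table, at (0, -45) mm in the bed's frame: the block's origin belongs here, its length along the bed's y. With the lever in the open bay the gap from fence to jaw is 138 to 146 mm; the jaw later pushes the block home against the fence.
- block: the block to print: wooden, blue engraved face on top, 60 (its x) x 110 (its y) x 23 mm high, 0.14 to 0.28 kg. Origin: centre of its underside.
- long_block: a bystander: the same make of block with a black face, 60 x 130 x 23 mm. Origin: centre of its underside.
- ink_tin: bystander: tin with a yellow label, 80 mm diameter, 60 mm high. Origin: centre of its underside.
- brayer: bystander: hand ink roller, black roller 100 mm wide and a wooden handle, 160 mm long, 32 mm high. Origin: on the table under its middle.
- jaw_face (a point): middle of the jaw's pressing face (looks to the bed's -y), 31 mm above the table. The jaw is a brass bar 60 mm wide in the bed's x, 22 to 40 mm above the table. It advances 40 mm per rad of lever swing and is sprung: 1 N per mm, about 8 N on the short block at the last notch. Then the lever would swing back if let go while lifted.
- lever_knob (a point): middle of the red knob's grip, on its upright axis, 80 mm above the table when down. The grip is an upright round post 26 mm in diameter, 54 to 100 mm above the table, under a 36 mm wide cap (top at 114 mm). It sits on a steel bar (10 mm wide, underside at 47 mm), 105 mm from the pivot axis. Being round, it may turn in a grip as the lever swings.
- last_notch (a point): where the knob's axis stands with the lever in the middle of the last notch (turn 1.10), 80 mm above the table; fixed to the bed.
- lever_pivot (a point): point on the lever's upright pivot axis, 80 mm above the table, at (0, +85) mm in the bed's frame.
- lever_turn (a joint): lever swing about its upright pivot, rad, clockwise from above. Pivot-to-knob makes the angle 0.85 - value with the bed's +x (counterclockwise). Open bay 0 to 0.19 (start). Narrow teeth (13 mm) at 0.38, 0.86; wide one (24 mm) at 1.43; tops 12 mm above the bar's underside. Middle notch 0.62 (for the longer block; wrong here), last notch 1.10, each +-0.05 play. Stops at 1.45.
- lever_lift (a joint): how far the lever is lifted straight up along its pivot, m: 0 fully down, 0.026 at most; over 0.012 clears the teeth. Weight and a light spring (together 4 to 8 N) pull it down.
There are look-alikes about, which are no part of the job. Leave any turquoise look-alike of the block alone.

How it is judged (in metres and radians):
On the way, in this order (a step that is already met when the one before it is completed fails the run):
1. the block lies flat on the bed between fence and jaw, released, while the lever is still down in the open bay (z of block in the frame of seat between -0.003 and 0.003 m and x of block in the frame of seat between -0.015 and 0.015 m and y of block in the frame of seat between -0.006 and 0.03 m and angle between block's own z axis and vertical below 0.06 rad and contact force between block and the fingers below 0.1 N and value of joint lever_turn below 0.23 rad and value of joint lever_lift below 0.005 m), for 0.2 s.
2. the lever is lifted clear of the teeth on its way to the last notch (value of joint lever_lift above 0.01 m and value of joint lever_turn above 0.7 rad), for 0.02 s.
At the end, for the whole second after the job is handed in: The lever is fully down (lift under 4 mm) in the last notch (turn 1.0 to 1.2 rad); the block lies flat, face up, square to the bed within 0.06 rad, against the fence (within 4 mm), within 15 mm of the outline's middle line across, and at rest (value of joint lever_turn between 1 and 1.2 rad and value of joint lever_lift below 0.004 m and x of block in the frame of seat between -0.015 and 0.015 m and y of block in the frame of seat between -0.004 and 0.004 m and z of block in the frame of seat between -0.003 and 0.003 m and angle between the y axis of block and the y axis of press_bed, either way round below 0.06 rad and angle between block's own z axis and vertical below 0.06 rad and linear speed of block below 0.01 m/s); the robot touches nothing.
It fails at once if the longer block, the ink tin or the brayer is moved by more than 30 mm (distance of any of long_block, ink_tin, brayer from where it was at the start of the episode above 0.03 m).
It also fails if it takes over 58 s, if anything falls off the work surface, if the arm or the gripper's body presses on something with over 40 N, if the wrist force passes 120 N, or if a joint passes its speed limit or range.

## Working session

There is one attempt and no reset: what is moved stays moved. The work goes in short steps, Python scripts to look and compute and a tool call to move; the robot and the scene stay as the last step left them, time stands still between calls to the robot, and variables do not carry over. Pictures are saved under pics/ and viewed, and the job is handed in when it is done.

Besides the shell and the picture viewer there is one more tool, called after "Emit:" as name(argument=value, ...), one argument or row to a line, values as JSON. arm_command: Moves the arm, as the interface text tells. Its arguments: {"type":"object","properties":{"motion":{"type":"array","items":{"type":"number"}}},"required":["motion"]}

```bash
ls; mkdir -p pics
cat > look.py <<'E'
from cell import env
import cv2, numpy as np, sys
for n in sys.argv[2:]:
    p,d=env.read_camera(n)
    cv2.imwrite(f'pics/{sys.argv[1]}_{n}.png',p[:,:,::-1]); np.save(f'pics/{sys.argv[1]}_{n}.npy',d)
print(env.state())
E
python3 look.py a scene side wrist
```

```text
pics
{'t': 0.15, 'joints': array([-1.23962708e+00,  4.91406270e-01,  1.55932320e+00, -4.89214666e-06,
        1.09169028e+00, -1.05627856e-01]), 'qvel': array([ 0.0003374 ,  0.00017958, -0.00055637, -0.00087917, -0.00047012,
        0.00149915]), 'tau': array([ 1.82933934e-03, -6.12897205e+01, -2.58277631e+01,  6.92668115e-02,
        4.73104685e-02, -8.73759109e-05]), 'eef_pos': array([ 264.3440761 , -566.14525074,  214.20046224]), 'tcp_rot': array([-3.14150977e+00,  8.22949249e-04, -1.13399693e+00]), 'ft_force': array([-0.63296786, -0.77595264, -0.5182018 ]), 'moment': array([0.0472806 , 0.00527995, 0.0348209 ]), 'opening': 1.0002290588345646}
```

View pics/a_scene.png

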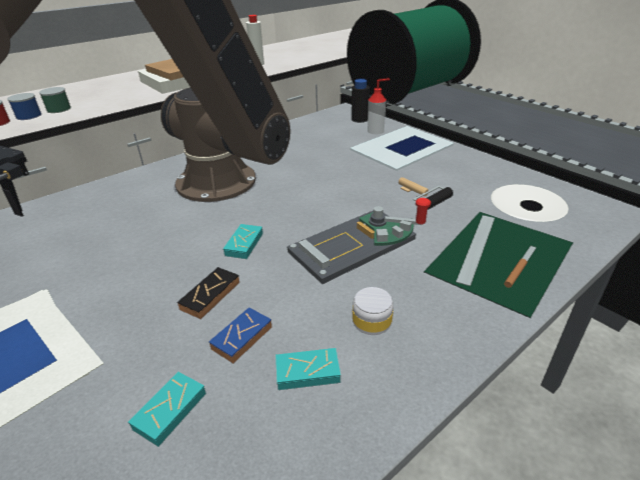

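View pics/a_side.png

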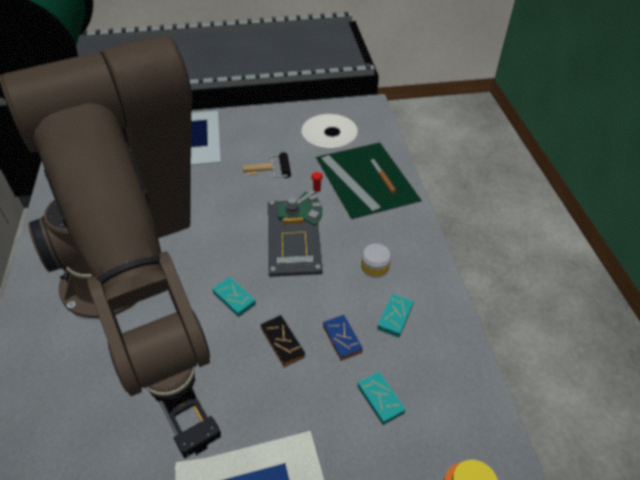

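View pics/a_wrist.png

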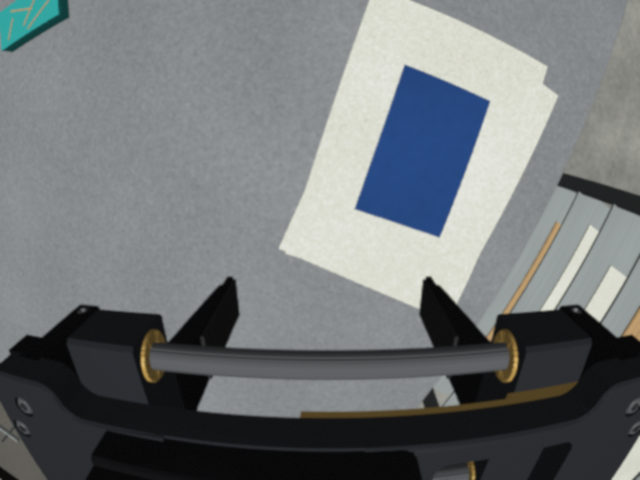

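The scene picture shows the blue block at (240,334), the black one at (209,292), the bed around (352,245) and the red knob at (422,210). The turquoise look-alikes are elsewhere. Next I'll measure the poses.

```bash
cat > h.py <<'E'
from cell import env
import cv2, numpy as np
def cloud(cam,tag):
    d=np.load(f'pics/{tag}_{cam}.npy'); p=cv2.imread(f'pics/{tag}_{cam}.png')
    c=env.calibration(cam); v,u=np.mgrid[:480,:640]
    X=np.stack([(u-c['cx'])/c['fx']*d,(v-c['cy'])/c['fy']*d,d],-1)
    M=np.array(c['cam_to_world']); W=X@M[:3,:3].T+M[:3,3]
    W[d==0]=np.nan
    return W,cv2.cvtColor(p,cv2.COLOR_BGR2HSV),p
def ray(cam,uv,z):
    c=env.calibration(cam); M=np.array(c['cam_to_world'])
    r=M[:3,:3]@np.array([(uv[0]-c['cx'])/c['fx'],(uv[1]-c['cy'])/c['fy'],1]); o=M[:3,3]
    return o+r*(z-o[2])/r[2]
E
cat > m.py <<'E'
from h import *
for cam in ['scene','side']:
    env.read_camera(cam)
    for l,z in [('block',0),('press_bed',0),('seat',20),('lever_knob',80),('last_notch',80),('lever_pivot',80),('jaw_face',31),('long_block',0),('ink_tin',0),('brayer',0)]:
        for r in env.spot_point(cam,l)[:5]:
            if r['confidence']>.3: print(cam,l,round(r['confidence'],2),np.round(r['location']),ray(cam,r['location'],z).round(1))
E
python3 m.py; python3 -c "
from h import *
for cam in ['scene','side']:
    W,H,p=cloud(cam,'a')
    m=(H[...,0]>105)&(H[...,0]<130)&(H[...,1]>120)&(W[...,2]>14)&(W[...,2]<32)&(W[...,0]>300)
    P=W[m]; print(cam,len(P),np.median(P,0)); print(cv2.minAreaRect(P[:,:2].astype(np.float32)))
    # yellow outline
    m=(H[...,0]>15)&(H[...,0]<32)&(H[...,1]>110)&(H[...,2]>90)&(W[...,2]>12)&(W[...,2]<27)&(W[...,0]>300)
    n,lab,st,ce=cv2.connectedComponentsWithStats(m.astype(np.uint8),connectivity=8)
    for i in range(1,n):
        if st[i,4]>25:
            P=W[lab==i]; print(st[i],P.mean(0).round(1),cv2.minAreaRect(P[:,:2].astype(np.float32)))
    m=((H[...,0]<6)|(H[...,0]>174))&(H[...,1]>170)&(W[...,2]>60)&(W[...,2]<125)&(W[...,0]>300)
    P=W[m];print('red',len(P),P.mean(0),P.min(0),P.max(0))
    t=W[(W[...,2]>-15)&(W[...,2]<10)&(W[...,0]>400)&(W[...,0]<800)&(abs(W[...,1])<400)]; print('table z',np.median(t[:,2]))
"
```

```text
scene block 0.89 [304. 370.] [ 749.6 -236.7    0. ]
scene block 0.73 [243. 339.] [ 613.8 -280.9    0. ]
scene block 0.69 [249. 246.] [ 360. -107.    0.]
scene block 0.61 [171. 413.] [ 673.2 -456.7    0. ]
scene press_bed 0.67 [353. 245.] [530.7  89.7   0. ]
scene press_bed 0.45 [402. 229.] [567.3 232.6   0. ]
scene seat 0.83 [337. 248.] [534.2  34.   20. ]
scene lever_knob 0.7 [422. 211.] [619.2 233.8  80. ]
scene last_notch 0.75 [401. 228.] [636.3 140.2  80. ]
scene lever_pivot 0.81 [378. 211.] [547.7 155.6  80. ]
scene jaw_face 0.65 [365. 229.] [531.  129.5  31. ]
scene jaw_face 0.51 [336. 247.] [541.9  25.3  31. ]
scene jaw_face 0.32 [412. 190.] [481.1 365.9  31. ]
scene long_block 0.71 [210. 293.] [ 453.3 -265.     0. ]
scene ink_tin 0.59 [372. 322.] [748.8 -61.    0. ]
scene brayer 0.72 [416. 191.] [460.1 414.9   0. ]
scene brayer 0.38 [405. 232.] [579.  229.2   0. ]
side block 0.91 [380. 397.] [ 668.6 -448.2    0. ]
side block 0.9 [234. 301.] [ 347.3 -117.3    0. ]
side block 0.6 [397. 318.] [ 764.1 -234.4    0. ]
side block 0.56 [344. 340.] [ 616.4 -281.8    0. ]
side press_be
[... 962 characters left out ...]
5, -78.07562255859375), (75.02079772949219, 28.623058319091797), 48.14873504638672)
red 228 [628.0980186  221.81082487  96.20382616] [609.24747911 209.09736214  60.44504435] [639.50140148 240.41138361 115.87782376]
table z 0.2751901943864823
side 631 [ 608.0713592  -277.58146484   22.65926947]
((609.730712890625, -280.90081787109375), (58.95643997192383, 112.54358673095703), 14.886093139648438)
[362 265  27  11  74] [736.4 -90.1  19.7] ((736.882568359375, -86.37002563476562), (26.977157592773438, 72.02743530273438), 76.37240600585938)
red 115 [620.96767223 220.81870754  99.26465339] [606.92405693 206.43363199  61.15058359] [635.34882724 243.48612709 121.80992102]
table z -0.09839304887964317
```

```bash
python3 -c "
from h import *
for cam in ['scene','side']:
    W,H,p=cloud(cam,'a')
    m=(W[...,2]>14)&(W[...,2]<26)&(np.hypot(W[...,0]-530,W[...,1]-80)<180)&(H[...,2]<110)
    n,lab,st,ce=cv2.connectedComponentsWithStats(m.astype(np.uint8)); i=1+np.argmax(st[1:,4])
    P=W[lab==i]; print(cam,len(P),P.mean(0),cv2.minAreaRect(P[:,:2].astype(np.float32)))
    # fence: light points z 30..42
    m=(W[...,2]>33)&(W[...,2]<43)&(np.hypot(W[...,0]-525,W[...,1]+15)<90)
    P=W[m]; print('fence',len(P),P.mean(0),cv2.minAreaRect(P[:,:2].astype(np.float32)))
    x0=(450,150)
s=cv2.imread('pics/a_scene.png')[180:290,270:440]; cv2.imwrite('pics/crop1.png',cv2.resize(s,None,fx=4.5,fy=4.5,interpolation=cv2.INTER_CUBIC))
"
```

```text
scene 1894 [541.12893052  36.16760147  19.86101948] ((530.5413818359375, 57.44947052001953), (237.9832305908203, 151.9774932861328), 85.060302734375)
fence 267 [524.98318803 -31.58756785  37.64699863] ((523.1253051757812, -29.86852264404297), (22.992481231689453, 100.32553100585938), 85.51557159423828)
side 2402 [522.11995137  51.82506522  19.71753845] ((532.4348754882812, 84.4248275756836), (296.2992858886719, 149.6759796142578), 84.77332305908203)
fence 217 [521.22034444 -29.44829135  37.23591577] ((521.8571166992188, -28.120315551757812), (28.24249839782715, 97.1504898071289), 84.44210052490234)
```

View pics/crop1.png

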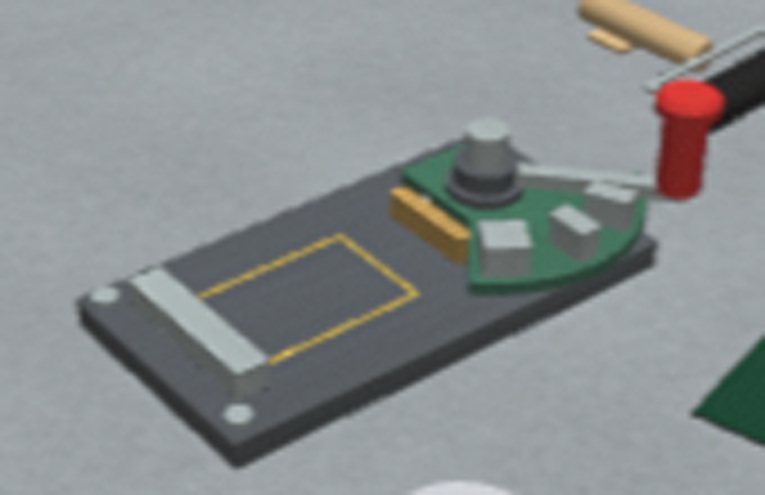

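```bash
cat > mv.py <<'E'
from h import *
import sys
from scipy.spatial.transform import Rotation as R
def go(x,y,z,yaw):
    s=env.state(); R0=R.from_euler('xyz',s['tcp_rot']); T=R.from_euler('xyz',[np.pi,0,np.radians(yaw)])
    d=R0.inv().apply(np.array([x,y,z])-s['eef_pos']); r=(R0.inv()*T).as_rotvec(degrees=True)
    print('t',round(s['t'],2),'pos',s['eef_pos'].round(1),'rot',np.degrees(s['tcp_rot']).round(2),'F',s['ft_force'].round(1),'op',round(s['opening'],3)); print('d',d.round(1),'r',r.round(2))
if __name__=='__main__': go(*map(float,sys.argv[1:5]))
E
python3 mv.py 610.5 -281.5 130 14.5
```

```text
t 1.25 pos [ 264.4 -566.3  214.7] rot [ 1.800e+02 -1.000e-02 -6.497e+01] F [-0.4 -1.   0.6] op 0.999
d [-111.7 -434.1   84.6] r [ 1.000e-02 -1.000e-02 -7.947e+01]
```

Emit:
arm_command(
  motion=[1, -112, -434, 60, 0, 0, -79.5, 1, -112, -434, 85, 0, 0, -79.5, 1, -112, -434, 85, 0, 0, -79.5, 1, -112, -434, 85, 0, 0, -79.5, 1, -112, -434, 85, 0, 0, -79.5, 1, -112, -434, 85, 0, 0, -79.5, 1, -112, -434, 85, 0, 0, -79.5, 1, -112, -434, 85, 0, 0, -79.5, 1, -112, -434, 85, 0, 0, -79.5, 1, -112, -434, 85, 0, 0, -79.5, 1, -112, -434, 85, 0, 0, -79.5, 1, -112, -434, 85, 0, 0, -79.5],
)

```text
t: 2.45
eef_pos: [609.7, -281.9, 129.8]
tcp_rot: [3.141, 0.0, 0.251]
ft_force: [-0.0, -0.6, 0.5]
opening: 1.002
```

```bash
python3 look.py b wrist|head -0;python3 mv.py 610.5 -281.5 4 14.5; python3 -c "
from h import *
print(env.calibration('wrist'))"
```

```text
t 2.5 pos [ 609.5 -282.3  130. ] rot [179.98  -0.    14.37] F [-0.1  0.1  0.3] op 0.997
d [  1.1  -0.6 126. ] r [ 0.02 -0.   -0.13]
{'fx': 371.64829954431775, 'fy': 371.64829954431775, 'cx': 328.8852040753615, 'cy': 238.74811159829548, 'cam_to_world': array([[ 9.68795417e-01,  2.36140729e-01,  7.53192973e-02,
         5.89626594e+02],
       [ 2.47857883e-01, -9.24662863e-01, -2.89076218e-01,
        -1.99545102e+02],
       [ 1.38228804e-03,  2.98724197e-01, -9.54338485e-01,
         3.00033006e+02],
       [ 0.00000000e+00,  0.00000000e+00,  0.00000000e+00,
         1.00000000e+00]])}Exception ignored on flushing sys.stdout:
BrokenPipeError: [Errno 32] Broken pipe
```

View pics/b_wrist.png

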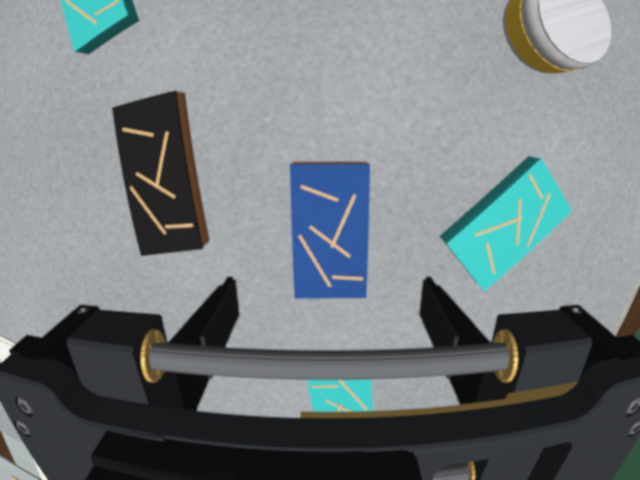

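The blue block shows at (331,230), centred between the fingers and square to them. I'll refine its pose from this view.

```bash
cat >> h.py <<'E'
def wray(uv,z,c=None):
    c=c or env.calibration('wrist'); M=np.array(c['cam_to_world'])
    uv=np.atleast_2d(uv).astype(float); q=uv-[c['cx'],c['cy']]; r=np.hypot(q[:,0],q[:,1]); th=r/c['fx']
    k=np.where(r>1e-6,np.sin(th)/np.maximum(r,1e-6),1/c['fx'])
    D=np.c_[q*k[:,None],np.cos(th)]@M[:3,:3].T; o=M[:3,3]
    return o+D*((z-o[2])/D[:,2])[:,None]
E
python3 -c "
from h import *
p=cv2.imread('pics/b_wrist.png'); H=cv2.cvtColor(p,cv2.COLOR_BGR2HSV)
m=((H[...,0]>105)&(H[...,0]<130)&(H[...,1]>120)).astype(np.uint8)
n,lab,st,ce=cv2.connectedComponentsWithStats(m); i=1+np.argmax(st[1:,4])
v,u=np.where(lab==i); P=wray(np.c_[u,v],23)
print(st[i],cv2.minAreaRect(P[:,:2].astype(np.float32)))
"
```

```text
[ 291  164   78  134 8506] ((611.1397094726562, -279.5514831542969), (58.63285827636719, 108.92715454101562), 14.621383666992188)
```

Emit:
arm_command(
  motion=[1, 0.5, -0.5, 50, 0, 0, 0, 1, 0.5, -0.5, 90, 0, 0, 0, 1, 0.5, -0.5, 115, 0, 0, 0, 1, 0.5, -0.5, 126, 0, 0, 0, 1, 0.5, -0.5, 126, 0, 0, 0, -1, 0.5, -0.5, 126, 0, 0, 0, -1, 0.5, -0.5, 126, 0, 0, 0, -1, 0.5, -0.5, 126, 0, 0, 0, -1, 0.5, -0.5, 126, 0, 0, 0, -1, 0.5, -0.5, 126, 0, 0, 0, -1, 0.5, -0.5, 126, 0, 0, 0],
)

```text
t: 3.6
eef_pos: [610.8, -280.7, 4.1]
tcp_rot: [3.141, -0.0, 0.254]
ft_force: [-0.8, 0.3, 4.5]
opening: 0.633
```

```bash
python3 mv.py 529.5 44 170 -5
```

```text
t 3.6 pos [ 610.8 -280.7    4.1] rot [ 1.7998e+02 -1.0000e-02  1.4530e+01] F [-0.8  0.3  4.5] op 0.633
d [   2.9 -334.6 -166. ] r [ 0.02 -0.02 19.53]
```

Emit:
arm_command(
  motion=[-1, 0, 0, -40, 0, 0, 0, -1, 0, 0, -85, 0, 0, 0, -1, -8, -50, -120, 0, 0, 5, -1, -27, -235, -166, 0, 0, 19.5, -1, -27, -235, -166, 0, 0, 19.5, -1, -27, -235, -166, 0, 0, 19.5, -1, -27, -235, -166, 0, 0, 19.5, -1, -27, -235, -166, 0, 0, 19.5, -1, -27, -235, -166, 0, 0, 19.5],
)

```text
t: 4.5
eef_pos: [525.5, -58.9, 170.1]
tcp_rot: [3.141, -0.001, -0.085]
ft_force: [0.0, 0.2, -3.1]
opening: 0.628
```

```bash
python3 look.py c wrist; python3 -c "
from h import *
print(env.state()['opening'])
for l,z in [('seat',20),('lever_knob',80),('last_notch',80),('lever_pivot',80),('jaw_face',31)]:
    for r in env.spot_point('wrist',l)[:2]: print(l,round(r['confidence'],2),np.round(r['location']),wray(r['location'],z).round(1))
"
```

```text
{'t': 4.55, 'joints': array([-2.38138373e-01,  4.09920173e-01,  1.84566668e+00, -2.69371421e-04,
        8.85495008e-01, -1.52063629e-01]), 'qvel': array([-0.02557198,  0.02032428, -0.00862384,  0.00230968,  0.00043715,
       -0.00117047]), 'tau': array([  1.56862423, -54.55043793, -22.04898298,   0.11750754,
         0.11923837,   0.06166915]), 'eef_pos': array([525.79300872, -59.87791295, 169.67410774]), 'tcp_rot': array([ 3.14130905e+00, -4.73273045e-04, -8.59042431e-02]), 'ft_force': array([ 0.89564287,  0.17579968, -2.39767414]), 'moment': array([-0.05310817, -0.07386901, -0.04755634]), 'opening': 0.6315563541611436}
0.6315563541611436
seat 0.73 [323. 114.] [[530.5  35.8  20. ]]
jaw_face 0.84 [321.  14.] [[536.6 120.8  31. ]]
```

View pics/c_wrist.png

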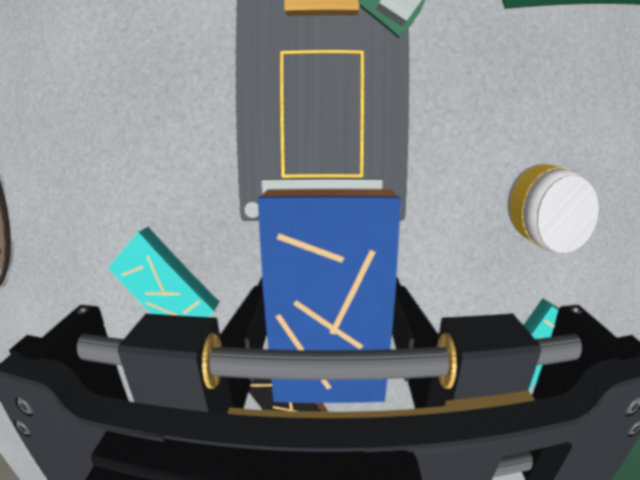

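The outline is clearly visible, centred near (322,114), and the block is held square. I'll fit the outline and the block in hand.

```bash
python3 -c "
from h import *
p=cv2.imread('pics/c_wrist.png'); H=cv2.cvtColor(p,cv2.COLOR_BGR2HSV)
m=((H[...,0]>15)&(H[...,0]<32)&(H[...,1]>90)&(H[...,2]>80)).astype(np.uint8); m[:30]=0; m[185:]=0; m[:,:260]=0; m[:,390:]=0
v,u=np.where(m>0); P=wray(np.c_[u,v],20); print(len(u),cv2.minAreaRect(P[:,:2].astype(np.float32)))
m=((H[...,0]>105)&(H[...,0]<130)&(H[...,1]>120)).astype(np.uint8); m[340:]=0
v,u=np.where(m>0); s=env.state(); zt=s['eef_pos'][2]-4+23
P=wray(np.c_[u,v],zt);
r=cv2.minAreaRect(P[:,:2].astype(np.float32)); print(r,s['eef_pos']); 
E=P[(v>205)&(v<330)]; vv=v[(v>205)&(v<330)]; uu=u[(v>205)&(v<330)]
L=np.array([E[(vv==k)][np.argmin(uu[vv==k])] for k in range(206,280)]); Rr=np.array([E[(vv==k)][np.argmax(uu[vv==k])] for k in range(206,280)])
for A in (L,Rr): q=np.polyfit(A[:,1],A[:,0],1); print(q, 'yaw',-np.degrees(np.arctan(q[0])))
print('top',P[v<202].mean(0))
"
```

```text
1622 ((529.5060424804688, 36.39806365966797), (111.01467895507812, 71.34387969970703), 84.89249420166016)
((528.930908203125, -38.90864944458008), (68.95548248291016, 61.61422348022461), 84.93241882324219) [525.67609421 -60.80863156 169.04953165]
[8.52499047e-02 5.02823486e+02] yaw -4.872678396820792
[9.52809900e-02 5.62107222e+02] yaw -5.442767617453919
top [531.92895624  -5.5543729  188.04953165]
```

```bash
python3 mv.py 529.8 43 25 -5
```

```text
t 4.8 pos [525.7 -60.8 169. ] rot [-1.80e+02  5.00e-02 -5.05e+00] F [-0.1  0.4 -2.8] op 0.625
d [  -4.9 -103.8  144.1] r [-0.    0.05 -0.05]
```

Emit:
arm_command(
  motion=[-1, -2, -50, 0, 0, 0, 0, -1, -5, -90, 20, 0, 0, 0, -1, -5, -104, 60, 0, 0, 0, -1, -5, -104, 100, 0, 0, 0, -1, -5, -104, 130, 0, 0, 0, -1, -5, -104, 140, 0, 0, 0, -1, -5, -104, 145, 0, 0, 0, -1, -5, -104, 145, 0, 0, 0, -1, -5, -104, 145, 0, 0, 0],
)

```text
t: 5.7
eef_pos: [530.4, 43.8, 25.7]
tcp_rot: [-3.142, -0.002, -0.087]
ft_force: [0.1, 0.4, -1.4]
opening: 0.627
```

```bash
python3 mv.py 529.8 43 24.3 -5;python3 look.py d scene side
```

```text
t 5.7 pos [530.4  43.8  25.7] rot [-1.8e+02 -1.1e-01 -5.0e+00] F [ 0.1  0.4 -1.4] op 0.627
d [-0.6  0.8  1.4] r [-0.   -0.11 -0.  ]
{'t': 5.8, 'joints': array([-4.15580215e-02,  6.33838917e-01,  1.95280344e+00, -1.18559143e-04,
        5.53038595e-01,  4.57089933e-02]), 'qvel': array([ 0.00240191,  0.00170839,  0.00419313, -0.00115319, -0.00294173,
        0.00052238]), 'tau': array([-5.15005854e-02, -5.90548396e+01, -1.39454743e+01,  4.43775603e-02,
        3.67377908e-02, -4.58221239e-04]), 'eef_pos': array([530.25336482,  43.89102692,  25.62511522]), 'tcp_rot': array([-3.14156771e+00, -1.91255425e-03, -8.71662124e-02]), 'ft_force': array([ 1.16385061, -0.89338927, -3.38709527]), 'moment': array([-0.00758389, -0.06582388, -0.04120376]), 'opening': 0.6261590767659735}
```

View pics/d_scene.png

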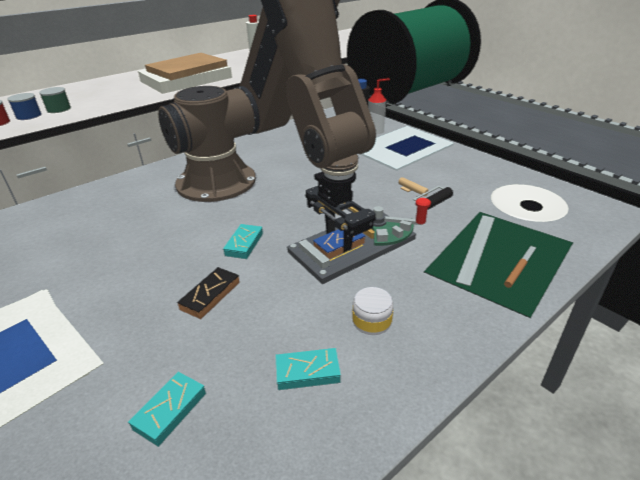

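The block sits over the seat between the fence and the jaw, about 1 mm above the bed. I'll lower it a little, release it and rise.

Emit:
arm_command(
  motion=[-1, 0, 0.5, 1, 0, 0, 0, -1, 0, 0.5, 1, 0, 0, 0, 0.6, 0, 0.5, 1, 0, 0, 0, 0.6, 0, 0.5, 1, 0, 0, 0, 1, 0, 0.5, 1, 0, 0, 0, 1, 0, 0.5, 1, 0, 0, 0, 1, 0, 0.5, -10, 0, 0, 0, 1, 0, 0.5, -50, 0, 0, 0, 1, 0, 0.5, -100, 0, 0, 0, 1, 0, 0.5, -145, 0, 0, 0, 1, 0, 0.5, -145, 0, 0, 0],
)

```text
t: 6.9
eef_pos: [531.7, 43.6, 175.9]
tcp_rot: [-3.141, -0.01, -0.087]
ft_force: [0.2, -0.5, 0.2]
opening: 1.002
```

```bash
python3 look.py e wrist scene side
cat > m2.py <<'E'
from h import *
import sys
p=cv2.imread(f'pics/{sys.argv[1]}_wrist.png'); H=cv2.cvtColor(p,cv2.COLOR_BGR2HSV)
m=((H[...,0]>105)&(H[...,0]<130)&(H[...,1]>120)).astype(np.uint8)
n,lab,st,ce=cv2.connectedComponentsWithStats(m); i=1+np.argmax(st[1:,4])
v,u=np.where(lab==i); P=wray(np.c_[u,v],43)
r=cv2.minAreaRect(P[:,:2].astype(np.float32)); a=np.radians(-5.1); d=np.array(r[0])-[529.5,36.4]
print('block',r,'in seat',d@[np.cos(a),np.sin(a)],d@[-np.sin(a),np.cos(a)])
E
python3 m2.py e
```

```text
{'t': 7.05, 'joints': array([-4.20730668e-02,  4.12030009e-01,  1.84104820e+00, -1.26974612e-04,
        8.88185004e-01,  4.47263937e-02]), 'qvel': array([-0.00181785,  0.02933663,  0.01167541, -0.00069552, -0.00342326,
        0.00050301]), 'tau': array([ 6.86411862e-02, -5.41859651e+01, -2.28238678e+01,  6.83509838e-02,
        8.51924345e-02,  9.76342089e-04]), 'eef_pos': array([529.20437314,  43.65316265, 169.91061541]), 'tcp_rot': array([ 3.14150893e+00, -3.33516300e-04, -8.67193644e-02]), 'ft_force': array([-0.72333383,  0.32807903, -0.36362792]), 'moment': array([ 0.00294869, -0.06962785, -0.03622288]), 'opening': 1.000726722541131}
block ((527.5474853515625, 46.51705551147461), (107.02066802978516, 58.0621337890625), 84.92524719238281) in seat -2.844133306711114 9.90343533367479
```

View pics/e_wrist.png

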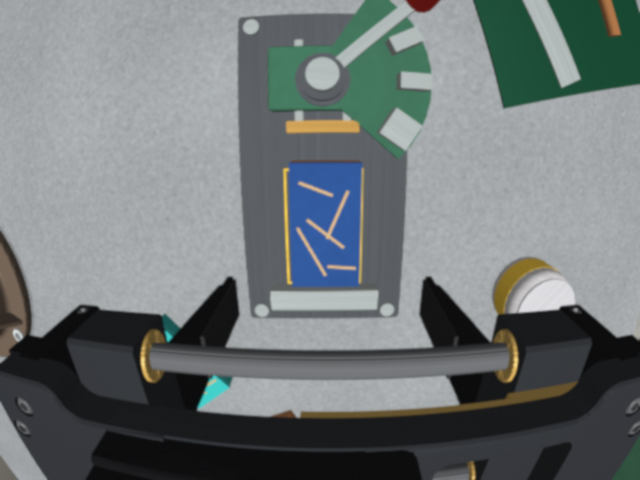

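The block is seated flat and square inside the outline, with clear gaps to the fence and the jaw (527,46 against a seat of 529.5,36). Next is the knob. I'll go above it and look.

```bash
python3 -c "
from h import *
a=wray([322,74],80)[0];b=wray([[370,45],[400,18]],55); print(a,b, np.degrees(np.arctan2(*(b[1]-b[0])[1::-1])), np.degrees(np.arctan2(*(b[1,:2]-[541.1,165.9])[::-1])))"; python3 mv.py 624 230 190 -52
```

```text
[536.59426297 165.75739243  80.        ] [[574.53451285 189.67224847  55.        ]
 [599.83032417 211.21121425  55.        ]] 40.413846127222705 37.650656638447664
t 7.05 pos [529.2  43.7 169.9] rot [ 1.80e+02 -2.00e-02 -4.97e+00] F [-0.7  0.3 -0.4] op 1.001
d [  78.3 -193.9  -20.1] r [-0.000e+00 -2.000e-02  4.703e+01]
```

Emit:
arm_command(
  motion=[1, 78, -194, -20, 0, 0, 47, 1, 78, -194, -20, 0, 0, 47, 1, 78, -194, -20, 0, 0, 47, 1, 78, -194, -20, 0, 0, 47, 1, 78, -194, -20, 0, 0, 47, 1, 78, -194, -20, 0, 0, 47, 1, 78, -194, -20, 0, 0, 47, 1, 78, -194, -20, 0, 0, 47],
)

```text
t: 7.85
eef_pos: [623.6, 229.8, 188.3]
tcp_rot: [3.139, 0.001, -0.905]
ft_force: [-0.1, -0.2, -0.3]
opening: 0.999
```

```bash
python3 look.py f wrist; python3 -c "
from h import *
p=cv2.imread('pics/f_wrist.png'); H=cv2.cvtColor(p,cv2.COLOR_BGR2HSV)
m=(((H[...,0]<8)|(H[...,0]>172))&(H[...,1]>150)).astype(np.uint8)
n,lab,st,ce=cv2.connectedComponentsWithStats(m); i=1+np.argmax(st[1:,4]); print(st[i],ce[i])
for r in env.spot_point('wrist','lever_knob'): print(r['location'],r['confidence'],wray(r['location'],80))
"; python3 mv.py 624 230 61 -52
```

```text
{'t': 7.9, 'joints': array([ 2.53590484e-01,  5.72787245e-01,  1.48154648e+00, -1.24060857e-04,
        1.08887741e+00,  1.15872128e+00]), 'qvel': array([-0.00490053, -0.01006111, -0.00344046, -0.00010016,  0.00022077,
        0.00756714]), 'tau': array([ 4.15764553e-01, -6.61161447e+01, -2.58264309e+01,  6.71613193e-02,
       -5.87288104e-02,  3.65725555e-02]), 'eef_pos': array([623.75561736, 229.70514288, 188.73886869]), 'tcp_rot': array([ 3.14006566e+00,  5.47578739e-04, -9.05073624e-01]), 'ft_force': array([-0.41406342, -0.38167322,  0.1588368 ]), 'moment': array([0.03859381, 0.0158742 , 0.00468708]), 'opening': 0.9981097382075227}
[ 302  215   50   57 2075] [326.44915663 245.29301205]
[324.8, 235.9] 0.85 [[623.24310356 232.70388133  80.        ]]
t 7.95 pos [623.9 229.6 189.1] rot [ 1.7994e+02  2.0000e-02 -5.1890e+01] F [ 1.   0.3 -0.3] op 0.999
d [ -0.2  -0.5 128.1] r [0.06 0.02 0.11]
```

View pics/f_wrist.png

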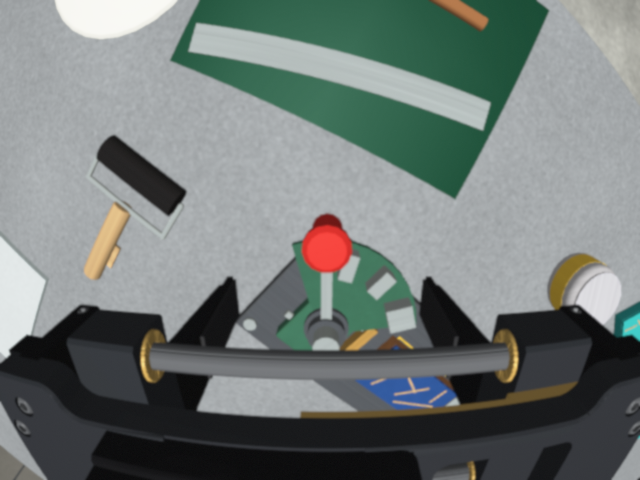

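```bash
python3 -c "
from h import *
print(wray([[326.5,248],[302,248],[351,248]],112), wray([[326,345],[322,330]],80))
P=np.array([541.1,165.9]); k=wray([326.5,248],112)[0,:2]
for q in (k,[623.2,232.7]):
  d=q-P; print(np.hypot(*d),np.degrees(np.arctan2(d[1],d[0])), .85-np.arctan2(d[1],d[0])-np.radians(5.1))
"
```

```text
[[624.87464439 232.02023435 112.        ]
 [614.23128626 245.57585502 112.        ]
 [635.49264965 218.4646719  112.        ]] [[543.74217563 169.58070772  80.        ]
 [554.11096877 182.06481636  80.        ]]
106.72430104532357 38.282729037255706 0.09282853979933815
105.84257177525498 39.133246446143 0.07798421066872409
```

Emit:
arm_command(
  motion=[1, -1.5, -1, 40, 0, 0, 0, 1, -1.5, -1, 80, 0, 0, 0, 1, -1.5, -1, 110, 0, 0, 0, 1, -1.5, -1, 128, 0, 0, 0, 1, -1.5, -1, 128, 0, 0, 0, -1, -1.5, -1, 128, 0, 0, 0, -1, -1.5, -1, 128, 0, 0, 0, -1, -1.5, -1, 128, 0, 0, 0, -1, -1.5, -1, 128, 0, 0, 0, -1, -1.5, -1, 128, 0, 0, 0, -1, -1.5, -1, 128, 0, 0, 0, -1, -1.5, -1, 128, 0, 0, 0, -1, -1.5, -1, 128, 0, 0, 0, -1, -1.5, -1, 128, 0, 0, 0],
)

```text
t: 9.35
eef_pos: [624.0, 231.9, 61.6]
tcp_rot: [3.142, -0.0, -0.907]
ft_force: [-0.1, 0.4, 0.4]
opening: 0.362
```

```bash
python3 mv.py 623.6 231.3 81 -52; python3 look.py g scene wrist side >/dev/null; python3 -c "
import cv2
s=cv2.imread('pics/g_scene.png')[130:290,300:500]; cv2.imwrite('pics/crop2.png',cv2.resize(s,None,fx=3.7,fy=3.7,interpolation=cv2.INTER_CUBIC))"
```

```text
t 9.35 pos [624.  231.9  61.6] rot [180.    -0.   -51.98] F [-0.1  0.4  0.4] op 0.362
d [  0.3   0.7 -19.4] r [ 0.   -0.    0.02]
```

View pics/crop2.png

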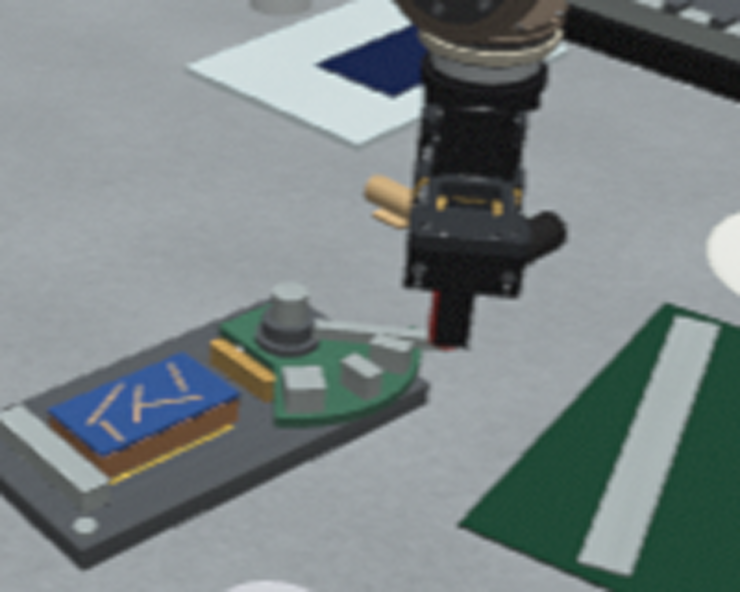

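View pics/g_wrist.png

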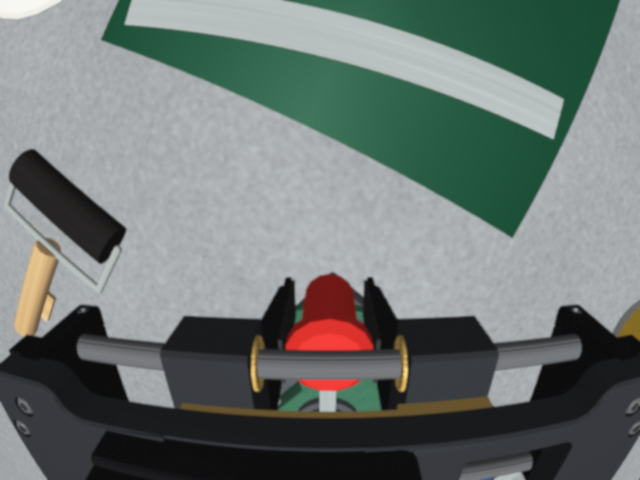

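```bash
python3 mv.py 623.6 231.3 81 -52
```

```text
t 9.5 pos [624.  231.9  61.6] rot [180.    -0.   -51.98] F [ 0.4 -0.5  0.1] op 0.365
d [  0.3   0.7 -19.4] r [ 0.   -0.    0.02]
```

```bash
python3 -c "
import cv2
s=cv2.imread('pics/g_wrist.png')[250:430,230:430]; cv2.imwrite('pics/crop3.png',cv2.resize(s,None,fx=3.3,fy=3.3,interpolation=cv2.INTER_CUBIC))
s=cv2.imread('pics/g_side.png')[90:270,230:430]; cv2.imwrite('pics/crop4.png',cv2.resize(s,None,fx=3.3,fy=3.3,interpolation=cv2.INTER_CUBIC))
"
```

```text
(no output)
```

View pics/crop3.png

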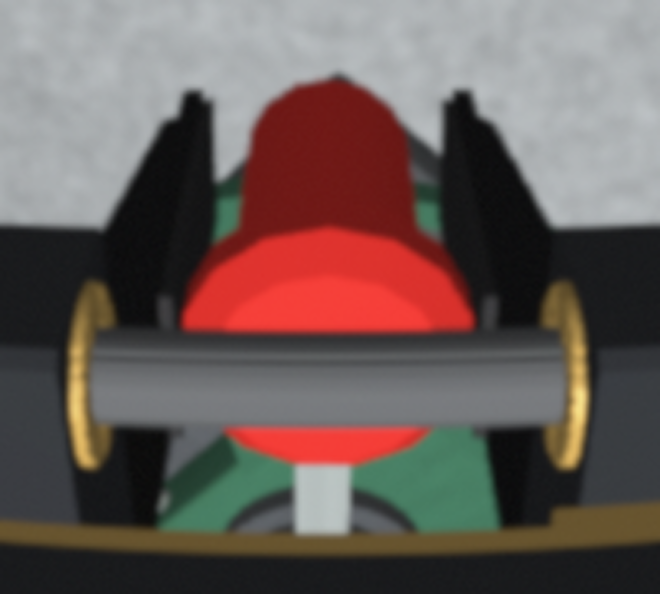

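View pics/crop4.png

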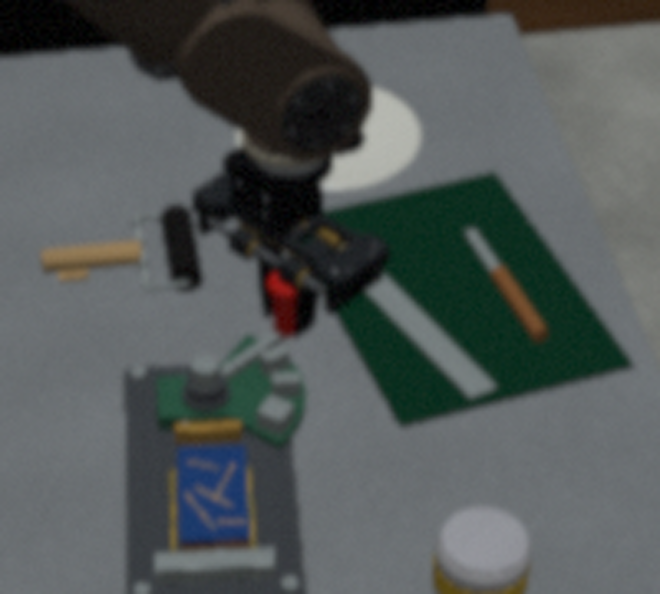

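The fingers stopped at 34.6 mm. The wrist view shows the upper fingers pinching the cap (top at about (330,345)) while the post stays free. I'll re-grip with the pads centred on the cap and try the lift.

Emit:
arm_command(
  motion=[-0.1, 0, 0, 0, 0, 0, 0, -0.1, 0, 0, 0, 0, 0, 0, 0, 0, 0, -26, 0, 0, 0, 0, 0, 0, -26, 0, 0, 0, -1, 0, 0, -26, 0, 0, 0, -1, 0, 0, -26, 0, 0, 0, -1, 0, 0, -26, 0, 0, 0, -1, 0, 0, -26, 0, 0, 0, -1, 0, 0, -26, 0, 0, 0, -1, 0, 0, -26, 0, 0, 0, -1, 0, 0, -32, 0, 0, 0, -1, 0, 0, -39, 0, 0, 0, -1, 0, 0, -46, 0, 0, 0, -1, 0, 0, -46, 0, 0, 0],
)

```text
t: 10.9
eef_pos: [623.7, 231.8, 108.6]
tcp_rot: [3.141, -0.0, -0.907]
ft_force: [-2.5, -2.2, -5.1]
opening: 0.365
```

```bash
python3 look.py i scene wrist ; python3 -c "
import cv2
a=cv2.imread('pics/i_scene.png')[130:290,300:500]; b=cv2.imread('pics/i_wrist.png')[230:430,220:440]; 
cv2.imwrite('pics/crop5.png',cv2.hconcat([cv2.resize(a,(400,400)),cv2.resize(b,(400,400))]))"
```

```text
{'t': 11.0, 'joints': array([ 2.56681548e-01,  6.58855462e-01,  1.55545788e+00, -1.88063458e-04,
        9.27702702e-01,  1.16396571e+00]), 'qvel': array([-0.00155049,  0.00780386,  0.00046755,  0.00162567, -0.00448828,
        0.00077827]), 'tau': array([ 6.88510705e-01, -7.33262730e+01, -2.61467582e+01,  3.23743382e-01,
       -6.44661728e-01,  2.05939572e-02]), 'eef_pos': array([623.65601548, 231.7817111 , 107.72812499]), 'tcp_rot': array([ 3.14114428e+00,  2.93698349e-05, -9.07171357e-01]), 'ft_force': array([-2.0410524 , -1.60846632, -6.19008994]), 'moment': array([-0.34102038,  0.29082784, -0.02498375]), 'opening': 0.3666066892877202}
```

View pics/crop5.png

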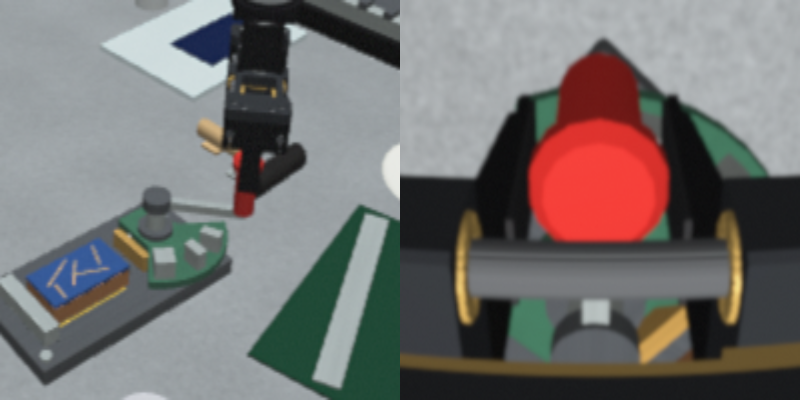

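```bash
python3 -c "
import numpy as np
R=105.3
for f in [2,6,11,16,21,26,31,36,41,46,50,54,57,58]:
    a=np.radians(.6); p=np.radians(f); print(f, round(R*(np.sin(p-a)+np.sin(a)),1), round(-R*(np.cos(p-a)-np.cos(a)),1))
"
```

```text
2 3.7 0.0
6 11.0 0.5
11 20.1 1.7
16 29.1 3.8
21 37.8 6.6
26 46.3 10.2
31 54.4 14.5
36 62.1 19.5
41 69.3 25.1
46 76.1 31.4
50 81.1 36.8
54 85.6 42.5
57 88.8 47.0
58 89.8 48.6
```

Emit:
arm_command(
  motion=[-1, 3.7, 0, 0, 0, 0, 2, -1, 11, 0.5, 0, 0, 0, 6, -1, 20.1, 1.7, 0, 0, 0, 11, -1, 29.1, 3.8, 0, 0, 0, 16, -1, 37.8, 6.6, 0, 0, 0, 21, -1, 46.3, 10.2, 0, 0, 0, 26, -1, 54.4, 14.5, 0, 0, 0, 31, -1, 62.1, 19.5, 0, 0, 0, 36, -1, 69.3, 25.1, 0, 0, 0, 41, -1, 76.1, 31.4, 0, 0, 0, 46, -1, 81.1, 36.8, 0, 0, 0, 50, -1, 85.6, 42.5, 0, 0, 0, 54, -1, 88.8, 47, 0, 0, 0, 57, -1, 89.8, 48.6, 0, 0, 0, 58, -1, 89.8, 48.6, 0, 0, 0, 58, -1, 89.8, 48.6, 0, 0, 0, 58],
)

```text
t: 12.6
eef_pos: [639.5, 131.0, 106.7]
tcp_rot: [3.138, -0.002, -1.92]
ft_force: [-7.9, -0.3, -5.4]
opening: 0.364
```

```bash
python3 look.py j scene wrist side |tr -d '\n'; python3 -c "
import cv2,numpy as np
from cell import env
p=env.state()['eef_pos']; d=p[:2]-[541.3,166.1]; print(np.hypot(*d),'turn',.85-np.arctan2(d[1],d[0])-np.radians(5.1))
a=cv2.imread('pics/j_scene.png')[130:290,300:500]; b=cv2.imread('pics/j_wrist.png')[230:430,220:440]; 
cv2.imwrite('pics/crop6.png',cv2.hconcat([cv2.resize(a,(400,400)),cv2.resize(b,(400,400))]))"
```

```text
{'t': 12.75, 'joints': array([ 1.01123071e-01,  6.45598608e-01,  1.58774717e+00, -3.36023212e-04,        9.12358580e-01,  2.02121857e+00]), 'qvel': array([ 0.0006735 , -0.00118489, -0.00044542,  0.00041415, -0.00086647,       -0.0002348 ]), 'tau': array([ -1.17093388, -71.98231459, -28.60605955,   0.38830167,        -2.13368878,   0.662244  ]), 'eef_pos': array([639.51404083, 131.05672086, 106.73762532]), 'tcp_rot': array([ 3.13800635e+00, -2.02852560e-03, -1.91988571e+00]), 'ft_force': array([-8.31502139, -1.03473141, -5.61763111]), 'moment': array([-0.07510192,  1.39149011,  0.63736538]), 'opening': 0.3663933985120495}104.27861347492399 turn 1.103712643779949
```

View pics/crop6.png

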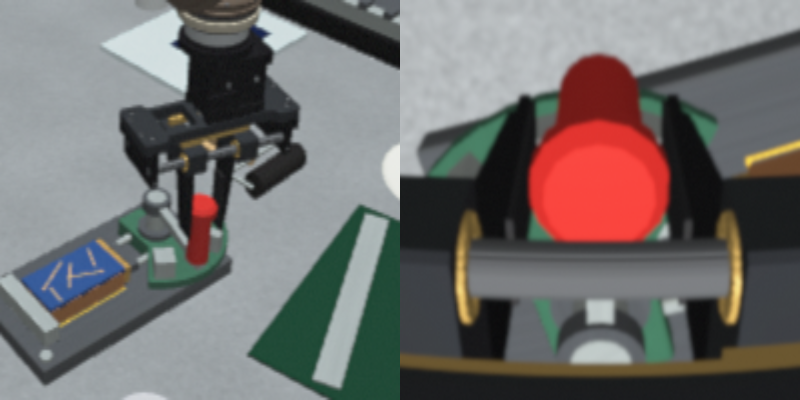

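The lever is over the last notch (TCP implies turn ≈1.10) and the jaw now touches the block. I'll lower it.

Emit:
arm_command(
  motion=[-1, 0, 0, 5, 0, 0, 0, -1, 0, 0, 10, 0, 0, 0, -1, 0, 0, 15, 0, 0, 0, -1, 0, 0, 19, 0, 0, 0, -1, 0, 0, 20, 0, 0, 0, -1, 0, 0, 20, 0, 0, 0],
)

```text
t: 13.35
eef_pos: [639.9, 131.5, 87.0]
tcp_rot: [3.139, -0.001, -1.921]
ft_force: [-6.4, 1.8, -4.1]
opening: 0.367
```

```bash
python3 look.py k scene wrist side |tr -d '\n'; python3 -c "
import cv2,numpy as np
from cell import env
p=env.state()['eef_pos']; d=p[:2]-[541.3,166.1]; print(np.hypot(*d),'turn',.85-np.arctan2(d[1],d[0])-np.radians(5.1))
a=cv2.imread('pics/k_scene.png')[170:270,320:445]; b=cv2.imread('pics/k_side.png')[160:280,240:360]; 
cv2.imwrite('pics/crop7.png',cv2.hconcat([cv2.resize(a,(400,320)),cv2.resize(b,(320,320))]))"
```

```text
{'t': 13.5, 'joints': array([1.01519595e-01, 6.69669058e-01, 1.60143876e+00, 5.75753165e-04,       8.73155000e-01, 2.02166733e+00]), 'qvel': array([ 0.00043487, -0.00022053, -0.00019627, -0.00015228,  0.00055668,       -0.00131452]), 'tau': array([ -2.39259034, -71.77160025, -26.50556445,  -0.28387293,        -1.70648329,   0.34119722]), 'eef_pos': array([639.97053596, 131.55530263,  87.07469599]), 'tcp_rot': array([ 3.13899741e+00, -7.67306781e-04, -1.92051720e+00]), 'ft_force': array([-6.11089319,  0.9408027 , -4.17844016]), 'moment': array([0.41556237, 1.19201565, 0.28913606]), 'opening': 0.36144363776750094}104.5428657704239 turn 1.0977534001927918
```

View pics/crop7.png

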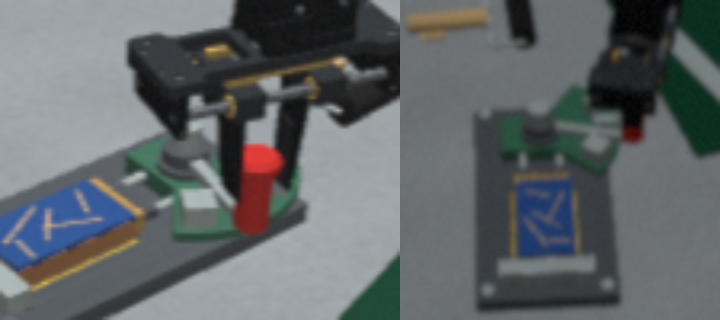

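Emit:
arm_command(
  motion=[-1, 0, 0, 1, 0, 0, 0, -1, 0, 0, 2, 0, 0, 0, -1, 0, 0, 2, 0, 0, 0],
)

```text
t: 13.8
eef_pos: [640.3, 131.7, 86.5]
tcp_rot: [3.14, -0.0, -1.92]
ft_force: [-10.1, 1.0, 6.9]
opening: 0.365
```

Lowering further pushed the vertical force from −4 to +7 N, so the lever is bottomed in the notch. I'll open the fingers and rise.

Emit:
arm_command(
  motion=[0, 0, 0, 2, 0, 0, 0, 0.5, 0, 0, 2, 0, 0, 0, 0.5, 0, 0, 0, 0, 0, 0, 0.5, 0, 0, 0, 0, 0, 0, 0.5, 0, 0, 0, 0, 0, 0, 0.5, 0, 0, -20, 0, 0, 0, 0.5, 0, 0, -60, 0, 0, 0, 0.5, 0, 0, -110, 0, 0, 0, 0.5, 0, 0, -110, 0, 0, 0, 0.5, 0, 0, -110, 0, 0, 0],
)

```text
t: 14.8
eef_pos: [641.3, 131.2, 196.7]
tcp_rot: [-3.139, 0.001, -1.92]
ft_force: [-0.7, -0.2, -0.9]
opening: 0.752
```

```bash
python3 look.py l scene wrist side |tr -d '\n'; python3 m2.py l; python3 -c "
from h import *
p=cv2.imread('pics/l_wrist.png'); H=cv2.cvtColor(p,cv2.COLOR_BGR2HSV)
m=(((H[...,0]<8)|(H[...,0]>172))&(H[...,1]>190)&(H[...,2]>200)).astype(np.uint8)
n,lab,st,ce=cv2.connectedComponentsWithStats(m); i=1+np.argmax(st[1:,4]); print(st[i],ce[i]); k=wray(ce[i],112)[0]; d=k[:2]-[541.1,165.9]
print(k,np.hypot(*d),'turn',.85-np.arctan2(d[1],d[0])-np.radians(5.1))
for cam in ['scene','side']:
    W,H,_=cloud(cam,'l'); m=((H[...,0]<6)|(H[...,0]>174))&(H[...,1]>170)&(W[...,2]>45)&(W[...,2]<135)&(W[...,0]>300); P=W[m]; P=P[P[:,2]>105]; print(cam,len(P),np.median(P,0))
    m=(H[...,0]>105)&(H[...,0]<130)&(H[...,1]>120)&(W[...,2]>34)&(W[...,2]<52)&(W[...,0]>400); P=W[m]; print(np.median(P,0), cv2.minAreaRect(P[:,:2].astype(np.float32)))
a=cv2.imread('pics/l_scene.png')[170:290,290:445]; cv2.imwrite('pics/crop8.png',cv2.resize(a,None,fx=5,fy=5,interpolation=cv2.INTER_CUBIC))
"
```

```text
{'t': 14.95, 'joints': array([ 1.00984689e-01,  5.52281721e-01,  1.50499210e+00, -1.13376580e-04,        1.08661912e+00,  2.02067339e+00]), 'qvel': array([-0.00012954,  0.00553218, -0.00210167,  0.00072478,  0.00314138,       -0.00072509]), 'tau': array([ 3.61582066e-02, -6.64775634e+01, -2.62267238e+01, -4.01360710e-03,       -8.91090464e-02,  1.23786642e-03]), 'eef_pos': array([640.44180778, 131.10560162, 194.14657063]), 'tcp_rot': array([ 3.13956483e+00, -1.09053896e-03, -1.91963471e+00]), 'ft_force': array([-0.64936381, -0.4362902 ,  0.11669226]), 'moment': array([ 0.05381296,  0.07312552, -0.0119878 ]), 'opening': 0.7489256448393342}block ((530.50634765625, 33.456764221191406), (97.88679504394531, 61.673011779785156), 85.17369842529297) in seat 1.264000466774224 -2.842125133574071
[298 227  46  44 519] [321.16955684 243.60115607]
[645.87948761 136.10071005 112.        ] 108.93456157089597 turn 1.0380723838201835
scene 119 [644.95787697 130.34584977 112.85381895]
[531.39984035  33.02913583  43.11278641] ((528.863525390625, 34.75644302368164), (109.80775451660156, 64.45521545410156), 86.59629821777344)
side 70 [638.32283327 131.03234715 112.26451158]
[527.92189382  38.12965453  42.87311889] ((529.2523193359375, 37.75177764892578), (111.96827697753906, 57.97258377075195), 83.56536102294922)
```

View pics/crop8.png

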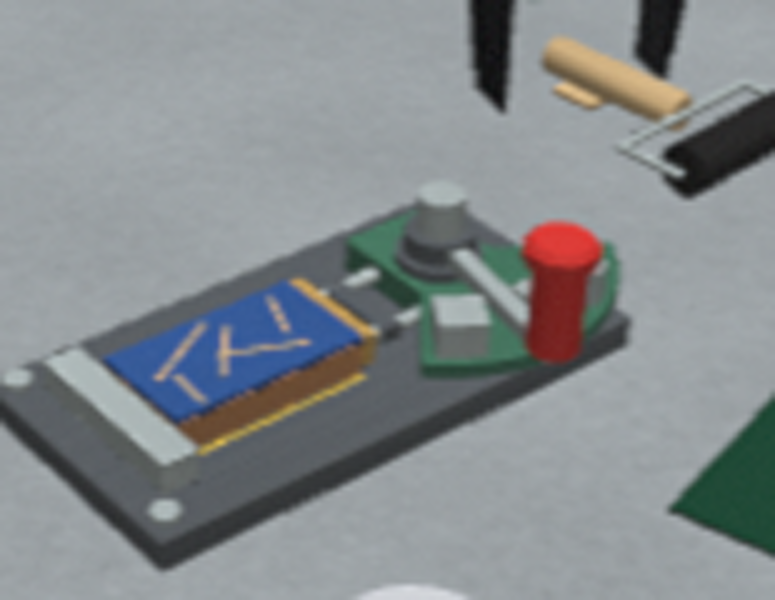

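View pics/l_wrist.png

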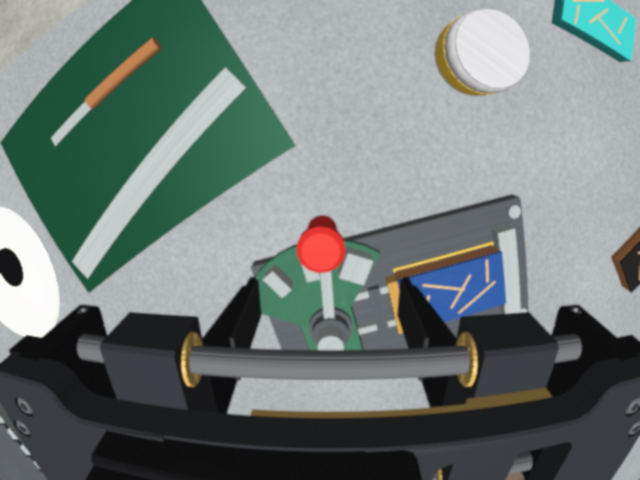

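```bash
python3 -c "
from h import *
for cam in ['scene','side']:
  for t in 'al':
    W,H,_=cloud(cam,t); m=((H[...,0]<6)|(H[...,0]>174))&(H[...,1]>170)&(W[...,2]>45)&(W[...,2]<135)&(W[...,0]>300); P=W[m]; P=P[P[:,2]>105]; print(cam,t,len(P),np.median(P,0).round(1))
    # black face
    for nm,x,y in (('long',453,-266),('tin',750,-56),('brayer',455,408)):
      m=(np.hypot(W[...,0]-x,W[...,1]-y)<95)&(W[...,2]>12)&(W[...,2]<70); print('  ',nm,m.sum(),np.nanmean(W[m],0).round(1))
"
```

```text
scene a 110 [627.4 222.8 112.8]
   long 1380 [ 465.7 -274.7   22.1]
   tin 1539 [754.8 -71.4  48.4]
   brayer 364 [481.9 402.1  23.7]
scene l 119 [645.  130.3 112.9]
   long 1377 [ 465.7 -274.4   22.1]
   tin 1530 [754.8 -71.4  48.4]
   brayer 388 [484.1 399.2  23.2]
side a 62 [621.3 221.3 113. ]
   long 1166 [ 460.  -272.7   22.4]
   tin 779 [739.8 -71.8  48.7]
   brayer 388 [488.6 401.7  23.8]
side l 70 [638.3 131.  112.3]
   long 1165 [ 459.9 -272.6   22.3]
   tin 781 [739.7 -71.7  48.8]
   brayer 389 [488.5 402.5  24.2]
```

The cap height matches its fully-down height from the start (112–113 mm), and the bystanders have not moved. Handing in.

```bash
python3 -c "
from cell import env
print(env.job_done(), env.state()['t'])"
```

```text
the job is handed in; nothing more can be done
the job is handed in; nothing more can be done
```

I set the blue block face up in the outline and let go of it. I then lifted the lever about 20 mm, carried it over both narrow teeth and lowered it into the last notch. The jaw now holds the block against the fence. I handed the job in at about 15 s; no verdict was reported.

**Last checks**
- **Lever:** the tool position while I held it in the notch gives a turn of about 1.10 rad. The knob cap stands at 112–113 mm, the same as when it was fully down at the start.
- **Block:** it is flat, with its top at 43 mm. It is square to the bed within about 2°, and in the picture it touches both fence and jaw. The scene and side cameras put it within about 2 mm of the seat.
- **Bystanders:** the long block, ink tin and brayer had not moved beyond measurement noise (3 mm or less).
- **Gripper:** it is clear of everything.

**What went wrong or disagreed**
- **First knob grip:** the fingers caught on the wide cap instead of the post. I gripped again with the pads on the cap, and that grip held for the lift, the swing and the lowering.
- **Last wrist view:** it gave a turn of 1.04 rad and put the block 3 mm past the seat toward the fence. In that view the block was partly hidden and the fit came out about 12 mm short, so I trusted it less. Both readings are still within the limits.

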